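Set out a reagent station on a lab bench

TASK

Set out the bench for a reaction run: centre the yellow-lidded tip box on the printed rectangle between the pink tube rack and the blue-domed centrifuge, lined up with the outline, and put the aluminium tube block centred on top of the tip box. Stand the amber jar in the ring behind the tip box (on the side away from the robot), the red-capped bottle in the ring in front of the tube rack and the blue-capped bottle in the ring in front of the centrifuge (in front means on the robot's side), each upright in the middle of its ring. Do not tip over any bottle or jar on the way, and leave the spray bottle and the orange cup where they are.

Things in the scene. Friction and masses are not known exactly. Their poses are not given: they have to be found in the camera images.
- red_bottle: White round plastic bottle with a red screw cap and a red band, loose, standing upright, 88 mm tall: body 40 mm across up to 56 mm, then a shoulder, cap 34 mm across from 64 to 88 mm. About 90 g. Origin at the centre of its underside, z up; round, so its yaw means nothing.
- blue_bottle: White round plastic bottle with a blue screw cap and a blue band, loose, standing upright, 88 mm tall: body 40 mm across up to 56 mm, then a shoulder, cap 34 mm across from 64 to 88 mm. About 90 g. Origin at the centre of its underside, z up; round, so its yaw means nothing.
- amber_jar: Short round amber-brown jar with a black lid, loose, standing upright, 60 mm tall: body 44 mm across, lid 45 mm across from 44 to 60 mm. About 110 g. Origin at the centre of its underside, z up; round, so its yaw means nothing.
- tip_box: Closed rigid box with a white lower half and a flat yellow lid (lid fixed shut), loose: 60 mm along its x, 90 mm along its y, 50 mm tall. About 150 g. Origin at the centre of its underside, z up; either way round is the same.
- tube_block: Bare aluminium block with eight black dots (tube wells) in its top, loose: 40 mm along its x, 60 mm along its y, 30 mm tall. About 170 g. Origin at the centre of its underside, z up.
- tube_rack: Pink-topped grey tube rack, fixed, 110 (x) by 130 (y) mm, 46 mm tall; it may swap sides with the centrifuge. On the flat teal film before it a dark ring, 60 mm outer and 52 mm inner diameter, flush with the bench, centred at x = -120 mm, y = 0 in its frame: the place for the red-capped bottle. Origin: centre of its underside at bench height. At yaw 0 (it stays within 0.3 rad) x points away from the robot, y left.
- centrifuge: Mini centrifuge, white base, blue dome, fixed, 130 mm round, 102 mm tall. On the flat teal film before it a dark ring, 60 mm outer and 52 mm inner diameter, flush with the bench, centred at x = -120 mm, y = 0 in its frame: the place for the blue-capped bottle. Origin: centre of its underside at bench height. At yaw 0 (it stays within 0.3 rad) x points away from the robot, y left.
- mark: Flat teal film on the bench, flush. Dark rectangle outline for the tip box, 72 (x) by 102 (y) mm outside, 64 by 94 mm inside, centred on its origin; dark ring for the jar, 60 mm outer and 52 mm inner diameter, at x = +100 mm, y = 0. Origin: centre of its underside at bench height. At yaw 0 (it stays within 0.3 rad) x points away from the robot, y left.
- spray: Bystander: dark spray bottle with a black trigger head, loose, 66 mm across, 192 mm tall, origin at the centre of its underside. To be left alone; it stands far out on the left or right.
- waste_cup: Bystander: empty open orange cup, loose, 80 mm across the rim, 90 mm tall, origin at the centre of its underside. To be left alone; it stands far out on the side opposite the spray bottle.
There are look-alikes about, which are no part of the job. Leave any green look-alike of the tube_block alone.

How it is judged (in metres and radians):
At the end, for the whole second after the job is handed in: Tip box on the rectangle (15 mm per axis, 0.2 rad); block flat on its lid (12 mm per axis); jar in the ring behind it, red bottle in the ring before the rack, blue bottle in the ring before the centrifuge (each 15 mm per axis); all upright (0.12 rad), released, at rest (x of red_bottle in the frame of tube_rack between -0.135 and -0.105 m and y of red_bottle in the frame of tube_rack between -0.015 and 0.015 m and height (world z) of each of red_bottle, blue_bottle, amber_jar, tip_box below 0.008 m and angle between each of red_bottle, blue_bottle, amber_jar, tip_box, tube_block's own z axis and vertical below 0.12 rad and linear speed of each of red_bottle, blue_bottle, amber_jar, tip_box, tube_block below 0.02 m/s and angular speed of each of red_bottle, blue_bottle, amber_jar, tip_box, tube_block below 0.2 rad/s and x of blue_bottle in the frame of centrifuge between -0.135 and -0.105 m and y of blue_bottle in the frame of centrifuge between -0.015 and 0.015 m and x of amber_jar in the frame of mark between 0.085 and 0.115 m and y of amber_jar in the frame of mark between -0.015 and 0.015 m and x of tip_box in the frame of mark between -0.015 and 0.015 m and y of tip_box in the frame of mark between -0.015 and 0.015 m and angle between the x axis of tip_box and the x axis of mark, either way round below 0.2 rad and x of tube_block in the frame of tip_box between -0.012 and 0.012 m and y of tube_block in the frame of tip_box between -0.012 and 0.012 m and z of tube_block in the frame of tip_box between 0.045 and 0.055 m); the robot touches nothing.
It fails at once if a bottle or the jar is tipped over (more than 0.7 rad) (angle between any of red_bottle, blue_bottle, amber_jar's own z axis and vertical above 0.7 rad).
It fails at once if the spray bottle or the orange cup is moved by more than 25 mm (distance of any of spray, waste_cup from where it was at the start of the episode above 0.025 m).
It also fails if it takes over 128 s, if anything falls off the work surface, if the arm or the gripper's body presses on something with over 40 N, if the wrist force passes 120 N, or if a joint passes its speed limit or range.

ROBOT

A 6-joint arm with a two-finger parallel gripper is mounted at the origin on the work surface. World frame = base frame: x ahead of the robot, y to its left, z up, the work surface at z = 0. Lengths are in m, angles in degrees, forces in N, time in s.
With the tool pointing down it reaches from about 0.4 to 0.825 m from the base axis. Payload 7 kg.
Tool frame: the origin (TCP) lies on the centre line of the jaws, within the pads' length; the fingertips stand 19 mm ahead of it and the grasp point (between the pads) is the TCP; z points along the fingers, y is the line along which they close (so a half turn about z gives the same grasp; the last joint's range is limited). The gripper opens to 88 mm and grips with 3 to 60 N. Pads are 19 mm wide; open, the fingers measure 130 mm over their backs; the gripper's body (78 mm by 193 mm) begins 47 mm behind the grasp point.
Start: joints at [-59.525, 20.546, 0.682, 0, -70.136, -16.507], TCP at [0.163, -0.655, 0.246] pointing down, gripper open.
Joint ranges: [-176.03, 176.03], [-82.01, 121.73], [-58.28, 71.71], [-173.87, 95.51], [-174.79, -0.11], [-173.66, 173.66]. Speed limits (degrees/s): [136.94, 136.94, 172.46, 180, 180, 180].

INTERFACE

Orientations are given as [roll, pitch, yaw] about the fixed x, y, z axes, in that order (R = Rz(yaw) Ry(pitch) Rx(roll)).
In Python, from plant import get_state, capture, close_job gives the robot as it stands.
- The arm moves only by the tool apply_moves, never from a script. Its argument "targets" is a list of rows, each a list of 7 numbers: the opening, from 0 (shut) to 1 (fully open), then the shift along the tool's x, y, z normalised to -1 to 1, where 1 is 1000 mm, then the turn, a rotation vector about the tool's x, y, z normalised to -1 to 1, where 1 is 90 degrees. In form: [[claw, tx, ty, tz, ax, ay, az], ...]. A call has 1 to 20 rows; each row shifts and turns the commanded pose from where the row before left it, along the tool's axes as they then stand; what a row does not reach is not made up. A row lasts 1/12 s, in which the tool goes at most 41.7 mm and 7.16 degrees, less where a joint would pass 70% of its speed; a pose out of reach is approached as far as the arm can. A call with a number of a shift or a turn outside -1 to 1 is refused whole. A call with a gripper value outside its range is refused whole. The fingers move at their own pace and stop on an object; "newtons" is the grip in N (left out, the last holds). Time passes only in rows, so rows that do not move let the fingers close. It gives the time, the measured TCP pose, the force, the opening and the grip force at its end, in the units of the state.
- get_state(): the state, without advancing time (a new reading comes with each control period).
- capture(name): name is "scene" or "top" or "wrist"; returns a dict with "frame" (384x512x3 uint8, red, green, blue), "range_z" (384x512 float32, m along the optical axis (not along the pixel's ray), 0 where there is no reading), "camera_matrix" (3x3 intrinsics, pixels), "T" (4x4, takes a point from camera to world coordinates). Camera axes: x right, y down, z forward; pixel columns grow to the right and rows downward; lengths in m; the calibration is good to about 2 mm. A picture is of the moment at which its call begins.
- close_job(): hands the job in; it is judged then, once.
The state is a dict: "time_s": time; "joints": joint angles; "qd": joint speeds; "joint_torque": joint torques, N m; "tcp_pos": TCP position; "eef_rot": TCP orientation; "contact_force": force on the tool from outside, world axes, zero at the start; "moment": the same for the moment, N m; "gripper_width": finger opening in m; "gripper_force": force on a finger pad.
Only numpy, scipy, OpenCV 4.12 (cv2) and the standard library are available. Lean on these libraries where they do the work, as an engineer would, in place of code of your own. Each camera call takes 0.05 s, during which the arm holds its last target. There are 200 camera calls.

## Working session

There is one attempt and no reset: what is moved stays moved. The work goes in short steps, Python scripts to look and compute and a tool call to move; the robot and the scene stay as the last step left them, time stands still between calls to the robot, and variables do not carry over. Pictures are saved under pics/ and viewed, at most 14 in all, crops included, and the job is handed in when it is done.

Besides the shell and the picture viewer there is one more tool, called after "Request:" as name(argument=value, ...) on one line, values as JSON. apply_moves: Moves the arm, as the interface text tells. Scaled input: -1 to 1 covers 1000 mm each way for a shift and 90 degrees each way for a turn. Its arguments: {"type":"object","properties":{"targets":{"type":"array","items":{"type":"array","items":{"type":"number"}}},"newtons":{"type":"number"}},"required":["targets"]}

```bash
mkdir -p pics; python3 - <<'E'
from plant import *
import cv2,numpy as np
for n in("scene","top"):
    c=capture(n); cv2.imwrite(f"pics/{n}0.png",c["frame"][:,:,::-1]); np.savez(f"{n}0.npz",**c); print(n,c["camera_matrix"].tolist(),c["T"].round(3).tolist())
print(get_state())
E
```

```text
scene [[399.5282587643188, 0.0, 255.71032366381283], [0.0, 399.5282587643188, 191.84592015755695], [0.0, 0.0, 1.0]] [[-0.35, 0.752, -0.559, 1.203], [0.937, 0.273, -0.219, 0.269], [-0.012, -0.6, -0.8, 0.971], [0.0, 0.0, 0.0, 1.0]]
top [[483.0122526548032, 0.0, 262.37238604389046], [0.0, 483.0122526548032, 187.76164438581083], [0.0, 0.0, 1.0]] [[0.001, -0.996, 0.092, 0.397], [-1.0, -0.001, -0.0, 0.009], [0.001, -0.092, -0.996, 1.344], [0.0, 0.0, 0.0, 1.0]]
{'time_s': 0.1, 'joints': array([-5.95240941e+01,  2.05862075e+01,  6.39254735e-01, -1.80234044e-02,
       -7.01370419e+01, -1.65069767e+01]), 'qd': array([-0.07101131, -0.096164  ,  0.1620241 ,  0.00971693,  0.07580592,
       -0.02256221]), 'joint_torque': array([-1.53682882e-03, -5.84163272e+01,  2.93750292e+01,  7.01561943e+00,
        1.01569746e-02, -5.12647239e-05]), 'tcp_pos': array([ 0.16281818, -0.65463943,  0.24472991]), 'eef_rot': array([ 1.79914652e+02, -7.62193724e-03, -1.66037201e+02]), 'contact_force': array([ 1.01454746, -0.78472542, -0.06034996]), 'moment': array([ 0.01341482, -0.02974283, -0.02675998]), 'gripper_force': 0.0, 'gripper_width': 0.08730761701040375}
```

View pics/top0.png

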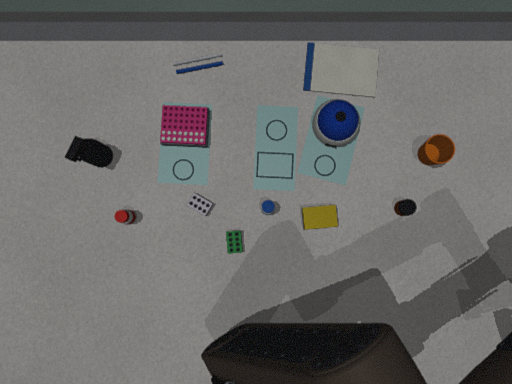

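View pics/scene0.png

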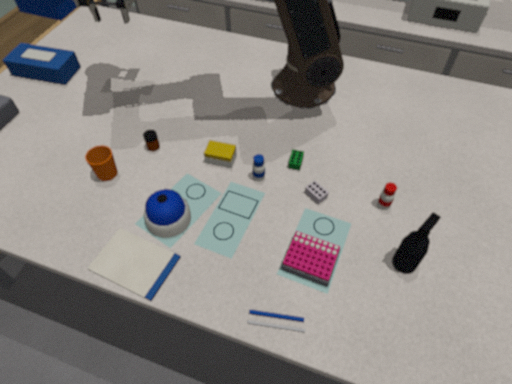

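The top view shows the rack ring at (183,170), the rectangle at (275,165), the jar ring at (277,130) and the centrifuge ring at (325,165). The red bottle is at (125,216), the blue bottle at (268,207), the tip box at (320,217), the jar at (405,208) and the aluminium block at (200,204). The green decoy is at (235,241). The scene view shows the same layout.

```bash
cat > h.py <<'E'
import numpy as np,cv2
def world(c):
    h,w=c["range_z"].shape; v,u=np.mgrid[:h,:w]; z=c["range_z"]; K=c["camera_matrix"]
    P=np.stack([(u-K[0,2])/K[0,0]*z,(v-K[1,2])/K[1,1]*z,z],-1)
    return P@c["T"][:3,:3].T+c["T"][:3,3]
E
python3 - <<'E'
from h import *
wp={}
ims={}
for n in("top","scene"):
    c=np.load(n+"0.npz"); W=world(c); wp[n]=W; ims[n]=c["frame"]
win={"red":(125,216,18),"blue":(268,207,16),"jar":(405,208,18),"tip":(320,217,26),"block":(200,204,18),"green":(235,241,16),"rack":(185,126,32),"cent":(338,120,30),"spray":(90,152,30),"cup":(437,150,24)}
W=wp["top"]
for k,(u,v,r) in win.items():
    # region centre in world, then both views
    p=W[v-r:v+r,u-r:u+r].reshape(-1,3); q=p[p[:,2]>.018]; c0=np.median(q[:,:2],0); R=np.ptp(q[:,:2],axis=0).max()/2+.015
    for n in wp:
        V=wp[n]; m=(np.hypot(V[...,0]-c0[0],V[...,1]-c0[1])<R)&(V[...,2]>.012)&(V[...,2]<.25)
        q=V[m]; top=np.percentile(q[:,2],95); t=q[q[:,2]>top-.008]
        b=cv2.minAreaRect(t[:,:2].astype(np.float32)*1000)
        print(k,n,len(t),"top %.3f"%top,"rect",np.round(b[0],1),np.round(b[1],1),round(b[2],1))
# marks in top view: dark on teal
img=ims["top"].astype(int); hsv=cv2.cvtColor(ims["top"],cv2.COLOR_RGB2HSV)
print("teal hsv",hsv[180,172],hsv[118,262],"ring",ims["top"][170,172:178].tolist(),"bench z",np.median(W[150:190,215:245,2]))
for n in wp:
    im=ims[n];V=wp[n];hs=cv2.cvtColor(im,cv2.COLOR_RGB2HSV)
    teal=((hs[...,0]>75)&(hs[...,0]<105)&(hs[...,1]>35)&(hs[...,2]>100)&(abs(V[...,2])<.012)).astype(np.uint8)
    cs,_=cv2.findContours(cv2.morphologyEx(teal,cv2.MORPH_CLOSE,np.ones((3,3))),cv2.RETR_EXTERNAL,2)
    cs2,h=cv2.findContours(teal,cv2.RETR_CCOMP,1)
    # holes = interior boundary of ring lines; use enclosed teal blobs
    nl,lab,st,cen=cv2.connectedComponentsWithStats(teal,connectivity=4)
    for i in range(1,nl):
        if st[i,4]>60:
            q=V[lab==i]; b=cv2.minAreaRect(q[:,:2].astype(np.float32)*1000)
            print(n,"teal",st[i,4],np.round(b[0],1),np.round(b[1],1),round(b[2],1),"mean",np.round(q.mean(0)*1000,1))
E
```

```text
red top 220 top 0.192 rect [600.5 464.5] [23.6 59.4] 64.8
red scene 205 top 0.194 rect [601.6 461.3] [21.8 61. ] 66.1
blue top 126 top 0.091 rect [465.4  -6.5] [31.3 31.4] 89.8
blue scene 88 top 0.092 rect [467.3  -9.5] [33.9 29.5] 19.9
jar top 191 top 0.090 rect [ 617.1 -458.7] [77.2 79.7] 3.2
jar scene 188 top 0.091 rect [ 618.6 -460.9] [80.7 76.5] 35.0
tip top 693 top 0.054 rect [ 439.5 -145.7] [59.7 89.6] 5.4
tip scene 425 top 0.055 rect [ 440.6 -148.8] [63.7 91.4] 6.1
block top 326 top 0.034 rect [447.7 146.4] [150.6  46.3] 51.6
block scene 256 top 0.034 rect [449.4 143.5] [147.9  48.4] 51.8
green top 309 top 0.034 rect [372.6  85.6] [59.9 39.9] 5.2
green scene 193 top 0.035 rect [373.   81.7] [61.2 39.5] 6.0
rack top 1467 top 0.047 rect [692.6 224.6] [124.9 105.2] 87.1
rack scene 1715 top 0.047 rect [693.7 220.7] [124.  106.4] 87.2
cent top 586 top 0.099 rect [ 702.  -196.1] [75.5 74.2] 65.0
cent scene 523 top 0.100 rect [ 703.3 -198.3] [76.5 77.4] 53.7
spray top 238 top 0.191 rect [600.5 464.5] [23.6 59.4] 64.8
spray scene 235 top 0.193 rect [602.2 461.1] [21.9 62.4] 65.8
cup 
[... 692 characters left out ...]
e+01  5.000e-01]
top teal 1459 [587.1 230.8] [139.1 107.5] 87.0 mean [5.892e+02 2.307e+02 1.000e-01]
top teal 746 [586.2 -25.9] [93.2 64.5] 87.9 mean [ 5.858e+02 -2.610e+01  3.000e-01]
top teal 262 [ 585.4 -166. ] [49.1 50.7] 27.3 mean [ 585.6 -166.     0.6]
top teal 262 [572.4 231.7] [49.6 49.9] 22.2 mean [572.4 231.1   0.6]
scene teal 829 [ 615.2 -176.6] [131.  131.9] 75.4 mean [ 599.  -163.     2.5]
scene teal 2291 [636.5 -31.6] [109.5 232.6] 87.4 mean [643.9 -31.3   2.5]
scene teal 891 [576.7 227.4] [131.9  77.2] 86.6 mean [576.5 227.1   2.1]
scene teal 92 [ 767.8 -162.9] [29.8 61.2] 28.6 mean [ 765.7 -163.5    2.2]
scene teal 222 [751.7 218.9] [132.8  19. ] 88.2 mean [752.7 221.    1.8]
```

```bash
cat >> h.py <<'E'
def plan(x,y,z,yaw=None,step=35):
    """shift left to the goal in tool axes (after any turn), and row counts"""
    from plant import get_state
    s=get_state(); p=np.array(s["tcp_pos"]); w=s["eef_rot"][2]
    yaw=w if yaw is None else yaw
    dt=(yaw-w+180)%360-180
    from scipy.spatial.transform import Rotation as R
    Rt=R.from_euler("xyz",[180,0,yaw],degrees=True).as_matrix()
    d=Rt.T@(np.array([x,y,z])-p)
    print("t",round(s["time_s"],2),"tcp",p.round(4),np.round(s["eef_rot"],2),"w",round(s["gripper_width"],4),"| turn az total",round(-dt/90,4),"rows",abs(dt)/6.5,"| tool shift",d.round(4),"rows",np.linalg.norm(d)*1000/step)
E
python3 - <<'E'
from h import *
W={n:world(np.load(n+"0.npz")) for n in("top","scene")}
for k,(u,v,r) in {"red":(125,216,13),"jar":(405,208,14),"block":(201,204,15),"cup":(437,150,22)}.items():
    p=W["top"][v-r:v+r,u-r:u+r].reshape(-1,3); q=p[p[:,2]>.02]; c0=np.median(q[:,:2],0)
    for n,V in W.items():
        q=V[(np.hypot(*(V[...,:2]-c0).transpose(2,0,1))<.048)&(V[...,2]>.015)]; top=np.percentile(q[:,2],90); t=q[q[:,2]>top-.008]
        b=cv2.minAreaRect(t[:,:2].astype(np.float32)*1000); print(k,n,len(t),round(top,3),np.round(b,1) if 0 else (np.round(b[0],1),np.round(b[1],1),round(b[2],1)))
plan(.44,-.147,.25,-84.5)
E
```

```text
red top 127 0.09 (array([440.3, 375. ]), array([28.8, 32.8]), 0.3)
red scene 113 0.09 (array([441. , 372.1]), array([33.7, 31.7]), 9.0)
jar top 216 0.063 (array([ 465.9, -378.9]), array([44.6, 40.4]), 89.5)
jar scene 125 0.064 (array([ 466.1, -382. ]), array([46.2, 43.7]), 42.7)
block top 313 0.033 (array([474.7, 180.3]), array([60.4, 39.7]), 59.6)
block scene 241 0.034 (array([475.1, 176.5]), array([60.8, 43.4]), 58.4)
cup top 143 0.089 (array([ 619.3, -465.2]), array([77.8, 66.8]), 11.7)
cup scene 170 0.09 (array([ 618.8, -461.4]), array([81., 75.]), 33.0)
t 0.1 tcp [ 0.1628 -0.6546  0.2447] [ 1.7991e+02 -1.0000e-02 -1.6604e+02] w 0.0873 | turn az total -0.906 rows 12.544184835349325 | tool shift [-0.4787 -0.3246 -0.0053] rows 16.52593072874091
```

Request:
apply_moves(targets=[[1,0,0,0,0,0,-0.068],[1,0,0,0,0,0,-0.068],[1,0,0,0,0,0,-0.068],[1,0,0,0,0,0,-0.068],[1,0,0,0,0,0,-0.068],[1,0,0,0,0,0,-0.068],[1,0,0,0,0,0,-0.068],[1,0,0,0,0,0,-0.068],[1,0,0,0,0,0,-0.068],[1,0,0,0,0,0,-0.068],[1,0,0,0,0,0,-0.068],[1,0,0,0,0,0,-0.068]])

```text
time_s: 1.1
tcp_pos: [0.1628, -0.6548, 0.245]
eef_rot: [180.0, 0.1, -92.3]
contact_force: [-0.4, 0.2, -0.5]
gripper_width: 0.0873
gripper_force: 0.0
```

Request:
apply_moves(targets=[[1,-0.0205,-0.0207,0,0,0,0],[1,-0.0205,-0.0207,0,0,0,0],[1,-0.0205,-0.0207,0,0,0,0],[1,-0.0205,-0.0207,0,0,0,0],[1,-0.0205,-0.0207,0,0,0,0],[1,-0.0205,-0.0207,0,0,0,0],[1,-0.0205,-0.0207,0,0,0,0],[1,-0.0205,-0.0207,0,0,0,0],[1,-0.0205,-0.0207,0,0,0,0],[1,-0.0205,-0.0207,0,0,0,0],[1,-0.0205,-0.0207,0,0,0,0],[1,-0.0205,-0.0207,0,0,0,0],[1,-0.0205,-0.0207,0,0,0,0],[1,-0.0205,-0.0207,0,0,0,0],[1,0,0,0.01,0,0,0],[1,0,0,0.01,0,0,0],[1,0,0,0,0,0,0]])

```text
time_s: 2.52
tcp_pos: [0.4641, -0.3805, 0.2227]
eef_rot: [179.8, 0.1, -92.6]
contact_force: [-0.7, 0.7, -1.2]
gripper_width: 0.0877
gripper_force: 0.0
```

```bash
python3 - <<'E'
from h import *
from plant import *
c=capture("wrist"); cv2.imwrite("pics/w1.png",c["frame"][:,:,::-1]); V=world(c)
c0=np.array([.466,-.380])
q=V[(np.hypot(*(V[...,:2]-c0).transpose(2,0,1))<.05)&(V[...,2]>.015)&(V[...,2]<.12)&(c["range_z"]>0)]
top=np.percentile(q[:,2],90); t=q[q[:,2]>top-.006]; print(len(t),top,cv2.minAreaRect(t[:,:2].astype(np.float32)*1000))
plan(.466,-.3805,.035,-92.6)
E
```

```text
1255 0.06193980368280087 ((463.9214172363281, -381.8968200683594), (43.77132797241211, 43.31647491455078), 88.07662200927734)
t 2.57 tcp [ 0.4641 -0.3812  0.2238] [ 1.7982e+02  8.0000e-02 -9.2610e+01] w 0.0873 | turn az total -0.0002 rows 0.00209524149265952 | tool shift [-0.0008 -0.0019  0.1888] rows 5.394470444363021
```

View pics/w1.png

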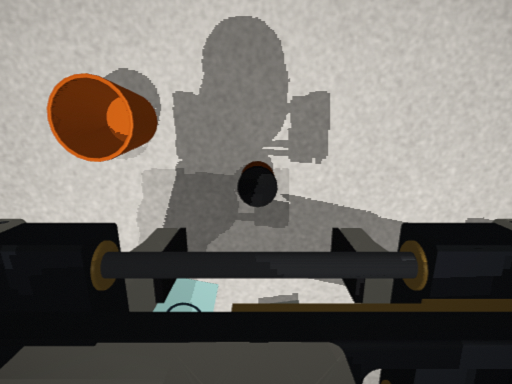

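The wrist view shows the jar at (258,185), between the jaws and clear of the cup at (105,117).

Request:
apply_moves(targets=[[1,0,0,0.035,0,0,0],[1,0,0,0.035,0,0,0],[1,0,0,0.035,0,0,0],[1,0,0,0.033,0,0,0],[1,0,0,0.03,0,0,0],[1,0,0,0.02,0,0,0],[1,0,0,0,0,0,0],[0,0,0,0,0,0,0],[0,0,0,0,0,0,0],[0,0,0,0,0,0,0],[0,0,0,0,0,0,0],[0,0,0,0,0,0,0],[0,0,0,0,0,0,0],[0,0,0,0,0,0,0],[0,0,0,0,0,0,0]], newtons=20)

```text
time_s: 3.82
tcp_pos: [0.4656, -0.3815, 0.0381]
eef_rot: [-180.0, -0.0, -92.6]
contact_force: [-1.1, 0.7, 3.6]
gripper_width: 0.044
gripper_force: 20.0
```

```bash
python3 - <<'E'
from h import *
plan(.6855,-.0325,.15,-92.6)
E
```

```text
t 3.82 tcp [ 0.4656 -0.3815  0.0381] [-1.7997e+02 -2.0000e-02 -9.2570e+01] w 0.044 | turn az total 0.0003 rows 0.004180686255722321 | tool shift [-0.3586 -0.2039 -0.1119] rows 12.211180341338281
```

Request:
apply_moves(targets=[[0,0,0,-0.03,0,0,0],[0,0,0,-0.03,0,0,0],[0,0,0,-0.03,0,0,0],[0,0,0,-0.03,0,0,0],[0,-0.0276,-0.0157,0,0,0,0],[0,-0.0276,-0.0157,0,0,0,0],[0,-0.0276,-0.0157,0,0,0,0],[0,-0.0276,-0.0157,0,0,0,0],[0,-0.0276,-0.0157,0,0,0,0],[0,-0.0276,-0.0157,0,0,0,0],[0,-0.0276,-0.0157,0,0,0,0],[0,-0.0276,-0.0157,0,0,0,0],[0,-0.0276,-0.0157,0,0,0,0],[0,-0.0276,-0.0157,0,0,0,0],[0,0,0,0,0,0,0]])

```text
time_s: 5.07
tcp_pos: [0.6374, -0.1086, 0.1571]
eef_rot: [-180.0, 0.0, -92.4]
contact_force: [1.1, -0.2, -0.6]
gripper_width: 0.0444
gripper_force: 20.0
```

```bash
cat >> h.py <<'E'
def teal(c):
    V=world(c); hs=cv2.cvtColor(c["frame"],cv2.COLOR_RGB2HSV)
    m=((hs[...,0]>75)&(hs[...,0]<105)&(hs[...,1]>35)&(hs[...,2]>60)&(abs(V[...,2])<.012)&(c["range_z"]>0)).astype(np.uint8)
    nl,lab,st,_=cv2.connectedComponentsWithStats(m,connectivity=4)
    for i in range(1,nl):
        if st[i,4]>200:
            q=V[lab==i]; b=cv2.minAreaRect(q[:,:2].astype(np.float32)*1000)
            print("teal",st[i,4],np.round(b[0],1),np.round(b[1],1),round(b[2],1),"mean",np.round(q.mean(0)*1000,1))
E
python3 - <<'E'
from h import *
from plant import *
c=capture("wrist"); cv2.imwrite("pics/w2.png",c["frame"][:,:,::-1]); teal(c)
plan(.6855,-.0325,.15,-92.6)
E
```

```text
teal 304 [ 735.4 -278.5] [38.  13.4] 9.0 mean [ 740.5 -276.4    1.5]
teal 10324 [ 615.2 -176.8] [140.4 144.6] 75.2 mean [ 607.2 -175.5    1.5]
teal 1887 [ 583.8 -168.9] [52.4 52.6] 43.8 mean [ 584.8 -170.     2. ]
teal 227 [ 771.2 -148.6] [14.3 35.2] 49.5 mean [ 772.8 -151.9    1.6]
teal 1512 [707.3 -71. ] [42.6 89.5] 86.5 mean [708.2 -79.7   1.6]
teal 824 [561.4 -77. ] [17.1 99.1] 87.5 mean [550.2 -78.8   1.5]
teal 628 [576.9 -60.8] [30.1 54. ] 87.0 mean [573.3 -67.1   1.9]
t 5.12 tcp [ 0.6359 -0.1102  0.157 ] [ 1.7998e+02  1.0000e-02 -9.2410e+01] w 0.0442 | turn az total 0.0022 rows 0.02992819935314646 | tool shift [-0.0799 -0.046   0.007 ] rows 2.640957083437881
```

View pics/w2.png

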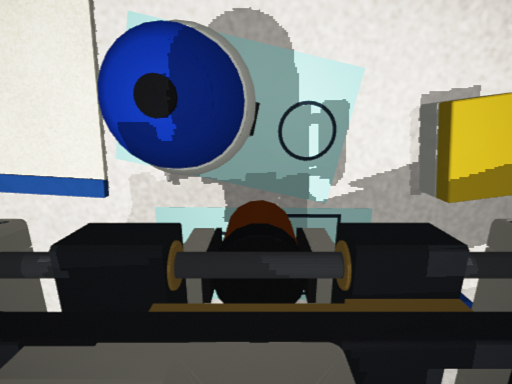

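The wrist view shows the blue ring at (307,130) and the jar held at (258,240). The wrist camera reads about 3 mm lower in y than the top camera, which matches the scene camera.

Request:
apply_moves(targets=[[0,-0.0265,-0.0152,0,0,0,0],[0,-0.0265,-0.0152,0,0,0,0],[0,-0.0265,-0.0152,0,0,0,0],[0,0,0,0.035,0,0,0],[0,0,0,0.035,0,0,0],[0,0,0,0.025,0,0,0],[0,0,0,0,0,0,0],[0,0,0,0,0,0,0]])

```text
time_s: 5.78
tcp_pos: [0.6827, -0.0363, 0.0614]
eef_rot: [179.8, -0.1, -92.6]
contact_force: [0.3, 0.3, -1.1]
gripper_width: 0.0447
gripper_force: 20.0
```

```bash
python3 - <<'E'
from h import *
plan(.685,-.033,.038,-92.6)
E
```

```text
t 5.78 tcp [ 0.6827 -0.0363  0.0614] [ 1.798e+02 -7.000e-02 -9.261e+01] w 0.0447 | turn az total -0.0001 rows 0.0014521980932351232 | tool shift [-0.0034 -0.0022  0.0234] rows 0.6775913651085361
```

Request:
apply_moves(targets=[[0,-0.0034,-0.0022,0.012,0,0,0],[0,0,0,0.0105,0,0,0],[0,0,0,0,0,0,0],[0,0,0,0,0,0,0],[0.75,0,0,0,0,0,0],[0.75,0,0,0,0,0,0],[0.75,0,0,0,0,0,0],[0.75,0,0,0,0,0,0],[0.75,0,0,-0.03,0,0,0],[0.75,0,0,-0.035,0,0,0],[0.75,0,0,-0.035,0,0,0],[0.75,0,0,-0.035,0,0,0],[0.75,0,0,0,0,0,0]])

```text
time_s: 6.87
tcp_pos: [0.6901, -0.0322, 0.1842]
eef_rot: [-179.3, 0.1, -92.5]
contact_force: [1.0, 1.1, 1.8]
gripper_width: 0.0658
gripper_force: 0.0
```

```bash
python3 - <<'E'
from h import *
plan(.44,-.148,.17,-84.5)
E
```

```text
t 6.87 tcp [ 0.6901 -0.0322  0.1842] [-1.7929e+02  5.0000e-02 -9.2510e+01] w 0.0658 | turn az total -0.0891 rows 1.233011284083528 | tool shift [0.0913 0.2601 0.0142] rows 7.886232467258526
```

Request:
apply_moves(targets=[[1,0,0,0,0,0,-0.0445],[1,0,0,0,0,0,-0.0445],[1,0.0101,0.0289,0,0,0,0],[1,0.0101,0.0289,0,0,0,0],[1,0.0101,0.0289,0,0,0,0],[1,0.0101,0.0289,0,0,0,0],[1,0.0101,0.0289,0,0,0,0],[1,0.0101,0.0289,0,0,0,0],[1,0.0101,0.0289,0,0,0,0],[1,0.0101,0.0289,0,0,0,0],[1,0.0101,0.0289,0,0,0,0],[1,0,0,0,0,0,0],[1,0,0,0,0,0,0]])

```text
time_s: 7.95
tcp_pos: [0.4349, -0.1478, 0.1758]
eef_rot: [-179.9, 0.0, -84.6]
contact_force: [0.8, -0.0, 0.2]
gripper_width: 0.0872
gripper_force: 0.0
```

```bash
python3 - <<'E'
from h import *
plan(.44,-.148,.03,-84.3)
E
```

```text
t 7.95 tcp [ 0.4349 -0.1478  0.1758] [-179.9     0.    -84.64] w 0.0872 | turn az total -0.0038 rows 0.052310092621767654 | tool shift [ 0.0008 -0.0051  0.1458] rows 4.167983957386444
```

Request:
apply_moves(targets=[[1,0.0008,-0.005,0.03,0,0,-0.0038],[1,0,0,0.035,0,0,0],[1,0,0,0.035,0,0,0],[1,0,0,0.03,0,0,0],[1,0,0,0.0158,0,0,0],[1,0,0,0,0,0,0],[1,0,0,0,0,0,0],[0,0,0,0,0,0,0],[0,0,0,0,0,0,0],[0,0,0,0,0,0,0],[0,0,0,0,0,0,0],[0,0,0,0,0,0,0],[0,0,0,0,0,0,0],[0,0,0,-0.02,0,0,0],[0,0,0,-0.03,0,0,0],[0,0,0,-0.03,0,0,0],[0,0,0,0,0,0,0]], newtons=30)

```text
time_s: 9.37
tcp_pos: [0.4441, -0.1477, 0.1145]
eef_rot: [-179.5, -0.1, -84.2]
contact_force: [2.0, -0.3, -0.6]
gripper_width: 0.0602
gripper_force: 30.0
```

```bash
python3 - <<'E'
from h import *
plan(.5855,-.028,.11,-92.6)
E
```

```text
t 9.37 tcp [ 0.4441 -0.1477  0.1145] [-1.7951e+02 -7.0000e-02 -8.4170e+01] w 0.0602 | turn az total 0.0937 rows 1.2974464259242409 | tool shift [-0.126  -0.1358  0.0045] rows 5.2934849357639635
```

Request:
apply_moves(targets=[[0,0,0,-0.025,0,0,0.0469],[0,0,0,0,0,0,0.0469],[0,-0.021,-0.0227,0,0,0,0],[0,-0.021,-0.0227,0,0,0,0],[0,-0.021,-0.0227,0,0,0,0],[0,-0.021,-0.0227,0,0,0,0],[0,-0.021,-0.0227,0,0,0,0],[0,-0.021,-0.0227,0,0,0,0],[0,0,0,0,0,0,0],[0,0,0,0.025,0,0,0],[0,0,0,0.03,0,0,0],[0,0,0,0.03,0,0,0],[0,0,0,0,0,0,0],[0,0,0,0,0,0,0],[0,0,0,0,0,0,0]])

```text
time_s: 10.62
tcp_pos: [0.5838, -0.028, 0.0505]
eef_rot: [-179.9, -0.0, -92.7]
contact_force: [1.2, 0.3, -0.7]
gripper_width: 0.0598
gripper_force: 30.0
```

```bash
python3 - <<'E'
from h import *
from plant import *
c=capture("wrist"); V=world(c); m=(V[...,2]<.07)&(V[...,2]>.004)&(c["range_z"]>0)&(V[...,1]>-.09)&(V[...,1]<.03)&(V[...,0]>.54)&(V[...,0]<.63)
print("lowest box pts",np.percentile(V[m][:,2],[2,50,98]))
plan(.5855,-.028,.033,-92.6)
E
```

```text
lowest box pts [0.02605167 0.05476959 0.06984486]
t 10.67 tcp [ 0.5842 -0.0279  0.0511] [-1.7985e+02  3.0000e-02 -9.2660e+01] w 0.0598 | turn az total -0.0006 rows 0.008912437945228318 | tool shift [ 0.0001 -0.0013  0.0181] rows 0.519815188352356
```

Request:
apply_moves(targets=[[0,0,-0.001,0.008,0,0,0],[0,0,0,0.008,0,0,0],[0,0,0,0.0035,0,0,0],[0,0,0,0,0,0,0],[0,0,0,0,0,0,0]])

```text
time_s: 11.08
tcp_pos: [0.5839, -0.0281, 0.0298]
eef_rot: [-180.0, 0.0, -92.7]
contact_force: [0.0, 0.2, 0.3]
gripper_width: 0.0596
gripper_force: 30.0
```

Request:
apply_moves(targets=[[0.8,0,0,0,0,0,0],[0.8,0,0,0,0,0,0],[0.8,0,0,0,0,0,0],[0.8,0,0,0,0,0,0],[0.8,0,0,-0.03,0,0,0],[0.8,0,0,-0.035,0,0,0],[0.8,0,0,-0.035,0,0,0],[0.8,0,0,-0.035,0,0,0],[0.8,0,0,0,0,0,0]])

```text
time_s: 11.83
tcp_pos: [0.5877, -0.0278, 0.1724]
eef_rot: [-179.4, 0.1, -92.6]
contact_force: [1.3, 0.1, 0.3]
gripper_width: 0.0703
gripper_force: 0.0
```

```bash
python3 - <<'E'
from h import *
plan(.466,-.009,.165,-92.6)
E
```

```text
t 11.83 tcp [ 0.5877 -0.0278  0.1724] [-1.7935e+02  9.0000e-02 -9.2600e+01] w 0.0703 | turn az total -0.0 rows 0.00010048399077242301 | tool shift [-0.0132  0.1224  0.0074] rows 3.52512822854092
```

Request:
apply_moves(targets=[[1,-0.0032,0.0306,0,0,0,0],[1,-0.0032,0.0306,0,0,0,0],[1,-0.0032,0.0306,0,0,0,0],[1,-0.0032,0.0306,0,0,0,0],[1,0,0,0,0,0,-0.0672],[1,0,0,0,0,0,-0.0672],[1,0,0,0,0,0,-0.0672],[1,0,0,0,0,0,-0.0672],[1,0,0,0,0,0,-0.0672],[1,0,0,0,0,0,-0.0672],[1,0,0,0,0,0,-0.0672],[1,0,0,0,0,0,-0.0672],[1,0,0,0,0,0,-0.0672],[1,0,0,0,0,0,-0.0672],[1,0,0,0,0,0,-0.0672],[1,0,0,0,0,0,-0.0672],[1,0,0,0,0,0,-0.0672],[1,0,0,0,0,0,0],[1,0,0,0,0,0,0]])

```text
time_s: 13.42
tcp_pos: [0.4621, -0.0096, 0.1647]
eef_rot: [-180.0, -0.0, -14.2]
contact_force: [0.5, 0.2, 0.5]
gripper_width: 0.0877
gripper_force: 0.0
```

```bash
python3 - <<'E'
from h import *
from plant import *
c=capture("wrist"); cv2.imwrite("pics/w3.png",c["frame"][:,:,::-1]); print("cam",c["T"][:3,3]); teal(c); V=world(c)
g=(c["range_z"]>0)
for k,(x,y,lo,r) in {"jar":(.685,-.033,.03,.05),"tip":(.585,-.028,.03,.075)}.items():
    q=V[g&(abs(V[...,0]-x)<r)&(abs(V[...,1]-y)<r)&(V[...,2]>lo)&(V[...,2]<.07)]
    top=np.percentile(q[:,2],90); t=q[q[:,2]>top-.006]; print(k,len(t),top,cv2.minAreaRect(t[:,:2].astype(np.float32)*1000))
plan(.466,-.0095,.052,-14)
E
```

```text
cam [ 0.52833986 -0.02748718  0.30490212]
teal 6513 [611.4 209.4] [106.9 161.4] 87.2 mean [589.3 188.9   1.6]
teal 6686 [584.  -28.2] [115.7 139.1] 87.2 mean [571.8 -23.7   1.5]
teal 7301 [ 575.6 -166.7] [140.6  63.2] 75.7 mean [ 574.  -166.     1.4]
teal 2615 [ 582.1 -168.3] [53. 49.] 75.7 mean [ 583.7 -168.5    2. ]
teal 1721 [568.7 224.3] [42.9 52.7] 60.3 mean [570.2 225.4   2.2]Traceback (most recent call last):
  File "<stdin>", line 7, in <module>
    return _quantile_unchecked(
        a, q, axis, out, overwrite_input, method, keepdims, weights)
    return _ureduce(a,
                    func=_quantile_ureduce_func,
    ...<5 lines>...
                    overwrite_input=overwrite_input,
                    method=method)
    r = func(a, **kwargs)
    result = _quantile(arr,
                       quantiles=q,
    ...<2 lines>...
                       out=out,
                       weights=wgt)
    slices_having_nans = np.isnan(arr[-1, ...])
                                  ~~~^^^^^^^^^
IndexError: index -1 is out of bounds for axis 0 with size 0
```

View pics/w3.png

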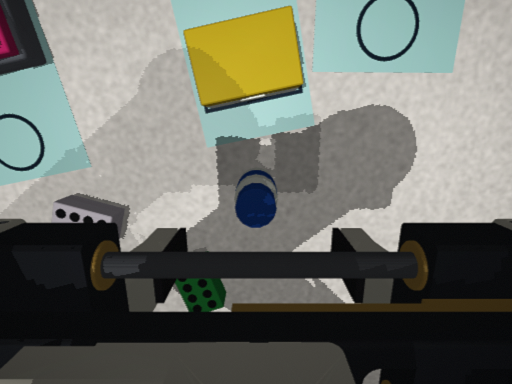

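The wrist view shows the blue bottle centred between the jaws at (256,200), and the tip box sitting in its outline at (245,60).

Request:
apply_moves(targets=[[1,0.0038,-0.001,0.03,0,0,0],[1,0,0,0.03,0,0,0],[1,0,0,0.03,0,0,0],[1,0,0,0.0225,0,0,0],[1,0,0,0,0,0,0],[1,0,0,0,0,0,0],[0,0,0,0,0,0,0],[0,0,0,0,0,0,0],[0,0,0,0,0,0,0],[0,0,0,0,0,0,0],[0,0,0,0,0,0,0],[0,0,0,0,0,0,0],[0,0,0,0,0,0,0],[0,0,0,0,0,0,0]], newtons=20)

```text
time_s: 14.63
tcp_pos: [0.4664, -0.0094, 0.0525]
eef_rot: [-180.0, -0.0, -14.1]
contact_force: [0.7, 0.8, 0.0]
gripper_width: 0.0401
gripper_force: 4.3
```

```bash
python3 - <<'E'
from h import *
plan(.584,-.168,.132,-14)
E
```

```text
t 14.63 tcp [ 0.4664 -0.0094  0.0525] [-1.7997e+02 -4.0000e-02 -1.4060e+01] w 0.0401 | turn az total -0.0006 rows 0.008803663359615781 | tool shift [ 0.1525  0.1255 -0.0795] rows 6.082321257430132
```

Request:
apply_moves(targets=[[0,0,0,0,0,0,0],[0,0,0,-0.025,0,0,0],[0,0,0,-0.035,0,0,0],[0,0,0,-0.035,0,0,0],[0,0.0255,0.0209,0,0,0,0],[0,0.0255,0.0209,0,0,0,0],[0,0.0255,0.0209,0,0,0,0],[0,0.0255,0.0209,0,0,0,0],[0,0.0255,0.0209,0,0,0,0],[0,0.0255,0.0209,0,0,0,0],[0,0,0,0,0,0,0],[0,0,0,0.03,0,0,0],[0,0,0,0.03,0,0,0],[0,0,0,0.015,0,0,0],[0,0,0,0,0,0,0],[0,0,0,0,0,0,0]])

```text
time_s: 15.97
tcp_pos: [0.5834, -0.1684, 0.0714]
eef_rot: [179.9, 0.2, -14.1]
contact_force: [-0.3, 0.2, 0.1]
gripper_width: 0.0394
gripper_force: 20.0
```

```bash
python3 - <<'E'
from h import *
plan(.5845,-.168,.053,-14)
E
```

```text
t 15.97 tcp [ 0.5834 -0.1684  0.0714] [ 1.7995e+02  1.5000e-01 -1.4050e+01] w 0.0394 | turn az total -0.0006 rows 0.008260716814854381 | tool shift [ 0.001  -0.0007  0.0184] rows 0.5259448943843394
```

Release, rise, then check before the block.

Request:
apply_moves(targets=[[0,0.001,-0.0007,0.008,0,0,0],[0,0,0,0.008,0,0,0],[0,0,0,0.0025,0,0,0],[0,0,0,0,0,0,0],[0,0,0,0,0,0,0],[0.75,0,0,0,0,0,0],[0.75,0,0,0,0,0,0],[0.75,0,0,0,0,0,0],[0.75,0,0,0,0,0,0],[0.75,0,0,-0.03,0,0,0],[0.75,0,0,-0.035,0,0,0],[0.75,0,0,-0.035,0,0,0],[0.75,0,0,-0.03,0,0,0],[0.75,0,0,0,0,0,0]])

```text
time_s: 17.13
tcp_pos: [0.5887, -0.1685, 0.1913]
eef_rot: [-179.9, -0.6, -14.0]
contact_force: [2.0, 0.6, 0.6]
gripper_width: 0.0655
gripper_force: 0.0
```

```bash
python3 - <<'E'
from h import *
plan(.475,.178,.183,-120.4);plan(.475,.178,.183,59.6)
E
```

```text
t 17.13 tcp [ 0.5887 -0.1685  0.1913] [-179.94   -0.63  -13.99] w 0.0655 | turn az total 1.1823 rows 16.370490362761572 | tool shift [-0.2413  0.2734  0.0083] rows 10.422482528361838
t 17.13 tcp [ 0.5887 -0.1685  0.1913] [-179.94   -0.63  -13.99] w 0.0655 | turn az total -0.8177 rows 11.32181732954612 | tool shift [ 0.2413 -0.2734  0.0083] rows 10.422482528361838
```

Request:
apply_moves(targets=[[1,0,0,0,0,0,0.0695],[1,0,0,0,0,0,0.0695],[1,0,0,0,0,0,0.0695],[1,0,0,0,0,0,0.0695],[1,0,0,0,0,0,0.0695],[1,0,0,0,0,0,0.0695],[1,0,0,0,0,0,0.0695],[1,0,0,0,0,0,0.0695],[1,0,0,0,0,0,0.0695],[1,0,0,0,0,0,0.0695],[1,0,0,0,0,0,0.0695],[1,0,0,0,0,0,0.0695],[1,0,0,0,0,0,0.0695],[1,0,0,0,0,0,0.0695],[1,0,0,0,0,0,0.0695],[1,0,0,0,0,0,0.0695],[1,0,0,0,0,0,0.0695]])

```text
time_s: 18.55
tcp_pos: [0.5852, -0.1679, 0.1837]
eef_rot: [-180.0, 0.0, -120.7]
contact_force: [0.1, -0.0, 0.6]
gripper_width: 0.0876
gripper_force: 0.0
```

Request:
apply_moves(targets=[[1,-0.0219,0.0249,0,0,0,0],[1,-0.0219,0.0249,0,0,0,0],[1,-0.0219,0.0249,0,0,0,0],[1,-0.0219,0.0249,0,0,0,0],[1,-0.0219,0.0249,0,0,0,0],[1,-0.0219,0.0249,0,0,0,0],[1,-0.0219,0.0249,0,0,0,0],[1,-0.0219,0.0249,0,0,0,0],[1,-0.0219,0.0249,0,0,0,0],[1,-0.0219,0.0249,0,0,0,0],[1,-0.0219,0.0249,0,0,0,0],[1,0,0,0,0,0,0],[1,0,0,0,0,0,0]])

```text
time_s: 19.63
tcp_pos: [0.4704, 0.18, 0.1839]
eef_rot: [-180.0, 0.0, -120.2]
contact_force: [0.6, -0.1, 0.2]
gripper_width: 0.0878
gripper_force: 0.0
```

```bash
python3 - <<'E'
from h import *
from plant import *
c=capture("wrist"); V=world(c); g=c["range_z"]>0
q=V[g&(abs(V[...,0]-.475)<.045)&(abs(V[...,1]-.178)<.045)&(V[...,2]>.02)&(V[...,2]<.06)]
top=np.percentile(q[:,2],90); t=q[q[:,2]>top-.006]; print(len(t),top,cv2.minAreaRect(t[:,:2].astype(np.float32)*1000))
plan(.475,.178,.02,-120.4)
E
```

```text
2025 0.032113270818759705 ((472.97625732421875, 178.15692138671875), (60.29277420043945, 39.66989517211914), 59.098392486572266)
t 19.68 tcp [0.4705 0.179  0.1838] [-180.      0.   -120.29] w 0.0876 | turn az total 0.0012 rows 0.017222279302770333 | tool shift [-0.0014 -0.0043  0.1638] rows 4.6811053053973515
```

Request:
apply_moves(targets=[[1,-0.0007,-0.0031,0.035,0,0,0.006],[1,0,0,0.035,0,0,0],[1,0,0,0.035,0,0,0],[1,0,0,0.035,0,0,0],[1,0,0,0.0195,0,0,0],[1,0,0,0,0,0,0],[1,0,0,0,0,0,0],[0,0,0,0,0,0,0],[0,0,0,0,0,0,0],[0,0,0,0,0,0,0],[0,0,0,0,0,0,0],[0,0,0,0,0,0,0],[0,0,0,0,0,0,0],[0,0,0,0,0,0,0],[0,0,0,0,0,0,0]], newtons=30)

```text
time_s: 20.93
tcp_pos: [0.4739, 0.1776, 0.0244]
eef_rot: [-180.0, 0.0, -120.9]
contact_force: [-0.2, 0.6, 1.4]
gripper_width: 0.0399
gripper_force: 7.9
```

Request:
apply_moves(targets=[[0,0,0,-0.03,0,0,0],[0,0,0,-0.035,0,0,0],[0,0,0,-0.035,0,0,0],[0,0,0,-0.02,0,0,0],[0,0,0,0,0,0,-0.062],[0,0,0,0,0,0,-0.062],[0,0,0,0,0,0,-0.062],[0,0,0,0,0,0,-0.062],[0,0,0,0,0,0,-0.066],[0,0,0,0,0,0,0]])

```text
time_s: 21.77
tcp_pos: [0.4736, 0.1775, 0.1441]
eef_rot: [180.0, -0.0, -92.4]
contact_force: [1.2, -0.2, -0.5]
gripper_width: 0.04
gripper_force: 30.0
```

```bash
python3 - <<'E'
from h import *
from plant import *
c=capture("top"); W=world(c)
q=W[(abs(W[...,0]-.585)<.05)&(abs(W[...,1]+.028)<.06)&(W[...,2]>.04)&(W[...,2]<.065)]; print(len(q),np.median(q[:,2]),cv2.minAreaRect(q[:,:2].astype(np.float32)*1000))
q=W[(abs(W[...,0]-.685)<.035)&(abs(W[...,1]+.033)<.035)&(W[...,2]>.05)&(W[...,2]<.07)]; print(len(q),cv2.minAreaRect(q[:,:2].astype(np.float32)*1000))
plan(.585,-.028,.15,-92.6)
E
```

```text
735 0.04958900357704166 ((583.83251953125, -26.065956115722656), (89.7818374633789, 60.96017074584961), 87.28296661376953)
219 ((686.0559692382812, -29.93267250061035), (45.12645721435547, 40.83045196533203), 0.21855807304382324)
t 21.82 tcp [0.4736 0.1774 0.1441] [ 1.7998e+02 -1.0000e-02 -9.2770e+01] w 0.0398 | turn az total -0.0018 rows 0.02560015178303624 | tool shift [ 0.2002 -0.1206 -0.0059] rows 6.678527986395356
```

Request:
apply_moves(targets=[[0,0.0286,-0.0171,0,0,0,0],[0,0.0286,-0.0171,0,0,0,0],[0,0.0286,-0.0171,0,0,0,0],[0,0.0286,-0.0171,0,0,0,0],[0,0.0286,-0.0171,0,0,0,0],[0,0.0286,-0.0171,0,0,0,0],[0,0.0286,-0.0171,0,0,0,0],[0,0,0,0,0,0,0],[0,0,0,0.03,0,0,0],[0,0,0,0.025,0,0,0],[0,0,0,0,0,0,0],[0,0,0,0,0,0,0]])

```text
time_s: 22.82
tcp_pos: [0.5831, -0.0284, 0.0882]
eef_rot: [179.8, -0.1, -92.8]
contact_force: [0.5, -0.8, -0.5]
gripper_width: 0.0395
gripper_force: 30.0
```

```bash
python3 - <<'E'
from h import *
plan(.584,-.028,.0744,-92.6)
E
```

```text
t 22.82 tcp [ 0.5831 -0.0284  0.0882] [ 1.798e+02 -8.000e-02 -9.281e+01] w 0.0395 | turn az total -0.0023 rows 0.03219214317676215 | tool shift [-0.0004 -0.0009  0.0138] rows 0.39650445243049026
```

Request:
apply_moves(targets=[[0,0,-0.001,0.008,0,0,0],[0,0,0,0.0055,0,0,0],[0,0,0,0,0,0,0],[0,0,0,0,0,0,0],[0,0,0,0,0,0,0],[0.65,0,0,0,0,0,0],[0.65,0,0,0,0,0,0],[0.65,0,0,0,0,0,0],[0.65,0,0,0,0,0,0],[0.65,0,0,-0.03,0,0,0],[0.65,0,0,-0.035,0,0,0],[0.65,0,0,-0.035,0,0,0],[0.65,0,0,0,0,0,0],[0.65,0,0,0,0,0,0]])

```text
time_s: 23.98
tcp_pos: [0.5865, -0.0278, 0.1785]
eef_rot: [-179.7, 0.1, -92.7]
contact_force: [0.1, -0.2, -1.8]
gripper_width: 0.0571
gripper_force: 0.0
```

```bash
python3 - <<'E'
from h import *
plan(.441,.373,.18,-92.6)
E
```

```text
t 23.98 tcp [ 0.5865 -0.0278  0.1785] [-1.797e+02  9.000e-02 -9.266e+01] w 0.0571 | turn az total -0.0007 rows 0.009873083946777465 | tool shift [-0.3938  0.1635 -0.0015] rows 12.182690420389722
```

Request:
apply_moves(targets=[[1,-0.0303,0.0125,0,0,0,0],[1,-0.0303,0.0125,0,0,0,0],[1,-0.0303,0.0125,0,0,0,0],[1,-0.0303,0.0125,0,0,0,0],[1,-0.0303,0.0125,0,0,0,0],[1,-0.0303,0.0125,0,0,0,0],[1,-0.0303,0.0125,0,0,0,0],[1,-0.0303,0.0125,0,0,0,0],[1,-0.0303,0.0125,0,0,0,0],[1,-0.0303,0.0125,0,0,0,0],[1,-0.0303,0.0125,0,0,0,0],[1,-0.0303,0.0125,0,0,0,0],[1,-0.0303,0.0125,0,0,0,0],[1,0,0,0,0,0,0],[1,0,0,0,0,0,0]])

```text
time_s: 25.23
tcp_pos: [0.44, 0.374, 0.1743]
eef_rot: [179.9, -0.1, -92.5]
contact_force: [-1.3, -0.1, 0.0]
gripper_width: 0.0878
gripper_force: 0.0
```

```bash
python3 - <<'E'
from h import *
from plant import *
c=capture("wrist"); cv2.imwrite("pics/w4.png",c["frame"][:,:,::-1]); V=world(c); g=c["range_z"]>0; teal(c)
q=V[g&(abs(V[...,0]-.441)<.03)&(abs(V[...,1]-.373)<.03)&(V[...,2]>.07)&(V[...,2]<.1)]
if len(q): top=np.percentile(q[:,2],90); t=q[q[:,2]>top-.006]; print(len(t),top,cv2.minAreaRect(t[:,:2].astype(np.float32)*1000))
plan(.441,.3725,.052,-92.6)
E
```

```text
teal 10381 [621.3 237.9] [115.7 178.8] 87.6 mean [592.7 240.7   1.5]
teal 2394 [572.  228.7] [53.1 53.1] 45.1 mean [571.7 228.3   2.1]
1198 0.08979959062683342 ((438.6285400390625, 374.4854736328125), (33.23875427246094, 32.86647415161133), 34.358673095703125)
t 25.28 tcp [0.4403 0.3729 0.1745] [ 1.7993e+02 -1.0000e-01 -9.2600e+01] w 0.0877 | turn az total -0.0 rows 0.00037963635285310517 | tool shift [ 0.0004 -0.0007  0.1225] rows 3.4997598757848145
```

View pics/w4.png

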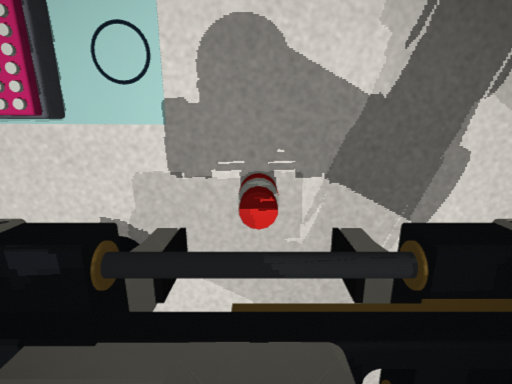

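The wrist view shows the red bottle centred between the jaws at (258,205) and its ring at (121,51), which is (0.572, 0.2285) in world coordinates.

Request:
apply_moves(targets=[[1,0,0,0.03,0,0,0],[1,0,0,0.035,0,0,0],[1,0,0,0.035,0,0,0],[1,0,0,0.0225,0,0,0],[1,0,0,0,0,0,0],[1,0,0,0,0,0,0],[0,0,0,0,0,0,0],[0,0,0,0,0,0,0],[0,0,0,0,0,0,0],[0,0,0,0,0,0,0],[0,0,0,0,0,0,0],[0,0,0,0,0,0,0],[0,0,0,0,0,0,0],[0,0,0,0,0,0,0],[0,0,0,0,0,0,0]], newtons=20)

```text
time_s: 26.53
tcp_pos: [0.441, 0.373, 0.0533]
eef_rot: [180.0, -0.0, -92.7]
contact_force: [0.0, -0.3, 1.7]
gripper_width: 0.0393
gripper_force: 20.0
```

```bash
python3 - <<'E'
from h import *
plan(.572,.229,.132,-92.6)
E
```

```text
t 26.53 tcp [0.441  0.373  0.0533] [180.    -0.   -92.66] w 0.0393 | turn az total -0.0007 rows 0.009883108480966466 | tool shift [ 0.1379 -0.1374 -0.0787] rows 5.9978913800388245
```

Request:
apply_moves(targets=[[0,0,0,-0.03,0,0,0],[0,0,0,-0.035,0,0,0],[0,0,0,-0.015,0,0,0],[0,0.023,-0.0229,0,0,0,0],[0,0.023,-0.0229,0,0,0,0],[0,0.023,-0.0229,0,0,0,0],[0,0.023,-0.0229,0,0,0,0],[0,0.023,-0.0229,0,0,0,0],[0,0.023,-0.0229,0,0,0,0],[0,0,0,0,0,0,0],[0,0,0,0.03,0,0,0],[0,0,0,0.03,0,0,0],[0,0,0,0,0,0,0],[0,0,0,0,0,0,0]])

```text
time_s: 27.7
tcp_pos: [0.5709, 0.2277, 0.0719]
eef_rot: [179.8, -0.2, -92.7]
contact_force: [1.2, 0.3, 0.5]
gripper_width: 0.0394
gripper_force: 20.0
```

```bash
python3 - <<'E'
from h import *
plan(.572,.229,.0533,-92.6)
E
```

```text
t 27.7 tcp [0.5709 0.2277 0.0719] [179.81  -0.18 -92.68] w 0.0394 | turn az total -0.0009 rows 0.011810276404407186 | tool shift [-0.0013 -0.001   0.0186] rows 0.532707248841471
```

Request:
apply_moves(targets=[[0,-0.001,-0.001,0.008,0,0,0],[0,0,0,0.008,0,0,0],[0,0,0,0.0025,0,0,0],[0,0,0,0,0,0,0],[0,0,0,0,0,0,0],[0.75,0,0,0,0,0,0],[0.75,0,0,0,0,0,0],[0.75,0,0,0,0,0,0],[0.75,0,0,0,0,0,0],[0.75,0,0,-0.03,0,0,0],[0.75,0,0,-0.035,0,0,0],[0.75,0,0,-0.035,0,0,0],[0.75,0,0,-0.035,0,0,0],[0.75,-0.03,0.015,0,0,0,0],[0.75,-0.03,0.015,0,0,0,0],[0.75,-0.03,0.015,0,0,0,0],[0.75,-0.03,0.015,0,0,0,0],[0.75,-0.03,0.015,0,0,0,0],[0.75,0,0,0,0,0,0],[0.75,0,0,0,0,0,0]])

```text
time_s: 29.37
tcp_pos: [0.5042, 0.3846, 0.1897]
eef_rot: [180.0, 0.0, -92.5]
contact_force: [-0.1, -0.4, 0.3]
gripper_width: 0.0658
gripper_force: 0.0
```

```bash
python3 - <<'E'
from h import *
from plant import *
# start-of-job targets per camera: top as measured, scene offset about (+1,-3) mm
for n in("top","scene"):
    c=capture(n); cv2.imwrite(f"pics/{n}9.png",c["frame"][:,:,::-1]); V=world(c)
    for k,(x,y,lo,hi,r) in {"jar":(.686,-.031,.055,.07,.035),"block":(.584,-.027,.072,.09,.04),"tip":(.584,-.027,.046,.06,.06),"blue":(.5855,-.167,.08,.1,.04),"red":(.5725,.2305,.08,.1,.04),"cup":(.619,-.463,.08,.1,.06),"spray":(.601,.463,.184,.2,.06)}.items():
        q=V[(abs(V[...,0]-x)<r)&(abs(V[...,1]-y)<r)&(V[...,2]>lo)&(V[...,2]<hi)]
        if len(q)>8: b=cv2.minAreaRect(q[:,:2].astype(np.float32)*1000); print(n,k,len(q),round(np.median(q[:,2]),3),np.round(b[0],1),np.round(b[1],1),round(b[2],1))
E
```

```text
top jar 206 0.06 [685.7 -29.8] [43.4 40.8] 0.1
top block 346 0.08 [585.1 -24.7] [59.3 40.2] 87.3
top tip 336 0.05 [583.9 -26.5] [89.7 60.5] 88.2
top blue 126 0.088 [ 584. -165.] [31.6 30.7] 3.1
top red 133 0.087 [572.7 233.9] [33.1 32.2] 17.3
top cup 206 0.088 [ 617.3 -457.8] [77.8 78.8] 44.4
top spray 138 0.192 [608.  461.1] [22.5 42.5] 67.7
scene jar 197 0.062 [687.1 -33.8] [44.3 41.2] 21.3
scene block 280 0.081 [585.4 -27.8] [60.6 42.8] 86.8
scene tip 261 0.052 [584.4 -29.8] [90.2 62.2] 88.0
scene blue 105 0.089 [ 586.2 -169. ] [32.3 32.9] 18.0
scene red 124 0.089 [574.4 229.7] [32.4 31.9] 11.2
scene cup 224 0.089 [ 617.7 -461.3] [78.6 78. ] 19.6
scene spray 233 0.193 [601.9 461.2] [21.9 60.2] 66.2
```

View pics/top9.png

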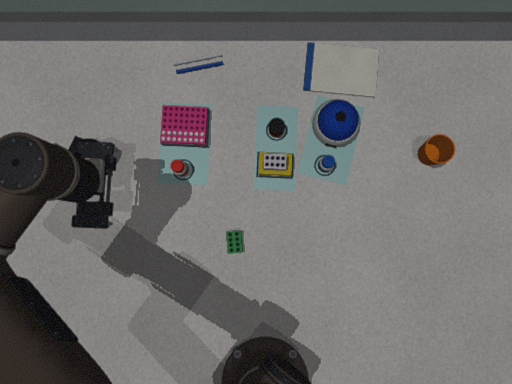

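The final top view shows every item in its place: jar (277,129), box with block (275,162), blue bottle (326,163), red bottle (181,169). Measured offsets are within about 3 mm, and the spray bottle and cup have not moved.

```bash
python3 -c "
from plant import *
print(close_job())"
```

```text
the job is handed in; nothing more can be done
None
```

The job is handed in: all five items are in place to within about 3 mm by the final camera check, nothing tipped over, and the spray bottle and cup are where they were; the hand-in gave no verdict back.

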